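Hold a control unit against the sprung fence of a probing jig

TASK

Press the red lever on the jig's head all the way down so that the probe swings up out of the way; only then slide the open control unit along the bed, flush against the blue sprung fence, and push until the yellow cursor stands in the green band of the scale, never driving the fence to its end stop. Finish while still pushing with that steady force, so that I can do up the clamps: do not let go or back off. Leave the other things on the bench where they are.

Things in the scene. Friction and masses are not known exactly. Their poses are not given: they have to be found in the camera images.
- jig: Probing jig fixed to the bench: grey bed 330 x 360 mm, 12 mm thick, spanning its x -145..185, y -170..190 mm. Origin at bench height; +x points to the fence (pushing direction), +y to the lever head, z up. The head stands at x 50..100, y 135..175 mm, 106 mm high above the bench. A small fixed hold-down clamp stands at x 8..32, y -121..-167 mm, 34 mm high, clear of the unit.
- fence (a joint): How far the sprung blue fence has been pushed back, in m: 0 free, 0.020 at its hard end stop. The spring gives 0.8 N per mm, nothing at 0. The green band is 0.006 to 0.014 (about 5 to 11 N), the red mark begins at 0.017.
- fence_face (a point): Blue fence bar, 18 mm thick, 160 mm wide (jig y), top 41 mm above the bench. This point: at bench height on the face the unit meets, mid-width: jig x 110, y 0 mm when free; slides along jig +x. Its yellow cursor (3 mm wide, 50 mm above the bench, jig y -38..-78 mm) has its middle at jig x 156 mm when free; the green band on the white scale spans jig x 162..170 mm, a red mark 173..179.
- lever (a joint): Angle of the rocker carrying red lever and probe, in rad: 0 to 0.1 at first, probe down in the unit's way; 0.70 = lever fully down on its stop, probe up. Stiff hinge (2 to 3 N at the red pad), stays where it is left. Hinge axis parallel to jig y, at jig x 55, y 155 mm, 92 mm above the bench.
- lever_pad (a point): Middle of the top face of the red pad (36 x 26 x 8 mm) at the lever's end, 70 mm from the hinge axis towards jig -x. The lever rises 25 degrees above level towards the robot at 0 and points 15 degrees below level when fully down; the pad's top is then at jig x about -14, y 155 mm, 78 mm above the bench. Press it from above.
- probe_tip (a point): Tip of the slim black and brass probe on the rocker; at first some 10 mm above the bed at jig x 95, y 60 mm, between unit and fence; more than 50 mm above the bench when the lever is fully down.
- unit: Control unit: open aluminium housing with a green board, 110 (its x) x 130 (its y) x 28 mm high, 0.3 to 0.65 kg, loose on the bed. Origin: centre of its underside, x to the fence (within 0.2 rad of jig x at first). Push on the flat near side (its x = -55 mm), near the middle (two spread finger tips square it best); friction on bed and fingers about 0.3. A black connector 64 mm long sticks out 16 mm on its -y side.
- interface: Black interface box 100 x 150 x 32 mm on the bench; leave alone. Origin under its centre.
- mug: Blue mug, 80 mm across, 90 mm high; leave alone. Origin under its centre.
- driver: Orange screwdriver, 170 mm long, lying on the bench; leave alone.
- tray: Yellow open screw tray 80 x 60 x 22 mm; leave alone. Origin under its centre.
Not all that is in view belongs to the job. Leave any white look-alike of the unit alone.

How it is judged:
By the outcome, as a careful person would: the job done as asked, in the order asked, and still so for the second after the job is handed in, while the arm keeps its last pose, push and grip.
It also fails if it takes over 42 s, if anything falls off the work surface, if the arm or the gripper's body presses on something with over 40 N, if the wrist force passes 120 N, or if a joint passes its speed limit or range.

ROBOT

A 7-joint arm with a two-finger parallel gripper is mounted at the origin on the work surface. World frame = base frame: x ahead of the robot, y to its left, z up, the work surface at z = 0. Lengths are in m, angles in rad, forces in N, time in s.
With the tool pointing down it reaches from about 0.425 to 0.875 m from the base axis. Payload 4.7 kg.
Tool frame: the origin (TCP) lies on the centre line of the jaws, within the pads' length; the fingertips stand 14 mm ahead of it and the grasp point (between the pads) lies 5 mm behind it; z points along the fingers, y is the direction in which the jaws open and shut (so a half turn about z gives the same grasp; the last joint's range is limited). The gripper opens to 87 mm and grips with 3 to 60 N. Pads are 19 mm wide; open, the fingers measure 117 mm over their backs; the gripper's body (75 mm by 190 mm) begins 51 mm behind the grasp point.
Start: joints at [-1.206, 0.321, -0.07, 1.45, 0.023, 1.371, -0.057], TCP at [0.223, 0.61, 0.237] pointing down, gripper open.
Joint ranges: [-2.86, 2.86], [-0.3, 2.09], [-1.38, 1.24], [0.06, 2.45], [-1.56, 4.7], [0.09, 2.05], [-2.69, 2.69]. Speed limits (rad/s): [2.57, 2.57, 3.14, 3.14, 3.14, 3.14, 3.14].

INTERFACE

Orientations are given as a rotation vector (axis times angle).
In Python, from bench import ctrl, optics, models gives the robot as it stands. The module is installed in compiled form; this text tells all that it offers.
- The arm moves only by the tool arm_command, never from a script. Its argument "motion" is a list of rows, each a list of 3 entries, a list of its own where there are three numbers: the shift along the tool's x, y, z in mm, then the turn, a rotation vector about the tool's x, y, z in degrees, then the closure, from 0 (fully open) to 1 (shut). In form: [[[x, y, z], [ax, ay, az], claw], ...]. A call has 1 to 8 rows; each row shifts and turns the commanded pose from where the row before left it, along the tool's axes as they then stand; what a row does not reach is not made up. A row lasts 1/12 s, in which the tool goes at most 41.7 mm and 7.16 degrees, less where a joint would pass 70% of its speed; a pose out of reach is approached as far as the arm can. A call with a gripper value outside its range is refused whole. The fingers move at their own pace and stop on an object; "force" is the grip in N (left out, the last holds). Time passes only in rows, so rows that do not move let the fingers close. It gives the time, the measured TCP pose, the force and the opening at its end, in the units of the state.
- ctrl.get_state(): the state, without advancing time (a new reading comes with each control period).
- optics.get_image(name): name is "scene" or "top" or "wrist"; returns (picture, depth): 420x560x3 uint8, blue, green, red; 420x560 float32, m along the optical axis (not along the pixel's ray), 0 where there is no reading.
- optics.camera_model(name): a dict with "fovy" (degrees; the focal length in pixels is half the picture's height over the tangent of half this angle, whatever the lens; pixels are square), "cx", "cy" (the principal point, pixels), "distortion" ([k1, k2, p1, p2, k3] as OpenCV has them; the pictures are not rectified), "rvec" (rotation vector, rad) and "tvec" (3), from world to camera coordinates, as OpenCV has them; the wrist camera has in their place "mount" (4x4, takes a point from camera to tool coordinates, whose origin is the TCP and whose axes are the flange's). Camera axes: x right, y down, z forward; pixel columns grow to the right and rows downward; lengths in m; the calibration is good to about 2 mm. A picture is of the moment at which its call begins: read the wrist's pose just before it. camera_model takes no time and is no camera call.
- ctrl.close_job(): hands the job in, once; it reports no verdict.
Trained networks look in the newest picture that a camera, given by its name, has taken for a name from the list of things; names that differ only in an ending like _2 or _b are one class to them, and where a whole thing is asked for, a point or a joint stands for the part that bears it (a point fixed in the world has none). Each returns a list of dicts, best first, with "conf" (0 to 1); they miss things now and then, are a little off and sometimes report something else, mostly with a low value. They report only what shows in the picture. A call takes as long as a camera call. They do not tell look-alikes from the thing itself.
- models.search_frame(camera, target): "location" ([x, y, z] in m, in the coordinates of the camera as it stood for that picture, good to about 4 mm: the middle of the surface that is visible of it).
- models.silhouettes(camera, target): "pixels" (420x560 bool, what is visible of it).
The state is a dict: "time": time; "joint_positions": joint angles; "qd": joint speeds; "joint_torque": joint torques, N m; "position": TCP position; "tool_rot": TCP orientation; "ft_force": force on the tool from outside, world axes, zero at the start; "torque": the same for the moment, N m; "grip_width": opening from 0.0 (shut) to 1.0 (fully open).
Only numpy, scipy, OpenCV 4.12 (cv2) and the standard library are available. Lean on these libraries where they do the work, as an engineer would, in place of code of your own. Each camera call takes 0.05 s, during which the arm holds its last target.

## Working session

There is one attempt and no reset: what is moved stays moved. The work goes in short steps, Python scripts to look and compute and a tool call to move; the robot and the scene stay as the last step left them, time stands still between calls to the robot, and variables do not carry over. Pictures are saved under pics/ and viewed, and the job is handed in when it is done.

Besides the shell and the picture viewer there is one more tool, called after "Request:" as name(argument=value, ...) on one line, values as JSON. arm_command: Moves the arm, as the interface text tells. Its arguments: {"type":"object","properties":{"motion":{"type":"array","items":{"type":"array"}},"force":{"type":"number"}},"required":["motion"]}

```bash
mkdir -p pics; cat > h.py <<'E'
import numpy as np, cv2, json
from bench import ctrl, optics, models
from scipy.spatial.transform import Rotation as R
def K(m):
    f=210/np.tan(np.radians(m['fovy'])/2); return np.array([[f,0,m['cx']],[0,f,m['cy']],[0,0,1.]])
def pose(name,st=None):
    m=optics.camera_model(name)
    if 'rvec' in m:
        Rc=cv2.Rodrigues(np.array(m['rvec'],float))[0]; t=np.array(m['tvec'],float).ravel()
        return Rc.T, -Rc.T@t   # cam->world
    st=st or ctrl.get_state(); M=np.array(m['mount']); Rt=R.from_rotvec(st['tool_rot']).as_matrix()
    return Rt@M[:3,:3], Rt@M[:3,3]+np.array(st['position'])
def ray(name,uv,P=None):
    m=optics.camera_model(name); A,c=P or pose(name)
    p=cv2.undistortPoints(np.array(uv,float).reshape(-1,1,2),K(m),np.array(m['distortion'],float)).reshape(-1,2)
    return c, (A@np.c_[p,np.ones(len(p))].T).T
def at_z(name,uv,z,P=None):
    c,d=ray(name,uv,P); return c+d*((np.broadcast_to(z,len(d))-c[2])/d[:,2])[:,None]
def at_d(name,uv,dep,P=None):
    c,d=ray(name,uv,P); return c+d*np.array(dep).reshape(-1,1)
def proj(name,X,P=None):
    m=optics.camera_model(name); A,c=P or pose(name)
    q=(np.array(X,float).reshape(-1,3)-c)@A
    return cv2.projectPoints(q,np.zeros(3),np.zeros(3),K(m),np.array(m['distortion'],float))[0].reshape(-1,2)
E
python3 - <<'E'
from h import *
print({k:np.round(v,3).tolist() for k,v in ctrl.get_state().items()})
for n in ['scene','top']:
    im,d=optics.get_image(n); cv2.imwrite(f'pics/{n}0.png',im); np.save(n+'0.npy',d)
    A,c=pose(n); print(n,c,A[:,2])
    for t in ['unit','lever_pad','fence_face','jig','interface','mug','driver','tray']:
        for r in models.search_frame(n,t)[:3]:
            X=A@np.array(r['location'])+c; print(t,round(r['conf'],2),X.round(3),proj(n,X).round(0))
print(ctrl.get_state()['time'])
E
```

```text
{'time': 0.0, 'joint_positions': [-1.206, 0.322, -0.07, 1.452, 0.023, 1.371, -0.057], 'qd': [-0.0, -0.0, -0.001, -0.002, -0.001, 0.001, -0.0], 'joint_torque': [-0.0, -49.129, -0.404, -31.253, -0.064, 0.044, 0.0], 'position': [0.223, 0.61, 0.235], 'tool_rot': [-0.548, -3.093, 0.003], 'ft_force': [-0.205, 0.322, 0.502], 'torque': [-0.03, 0.017, -0.015], 'grip_width': 0.997}
scene [ 1.26519094 -0.51049577  0.79248862] [-0.65877687  0.42506576 -0.62075127]
unit 0.86 [ 0.603 -0.061  0.037] [[291. 248.]]
unit 0.79 [ 0.334 -0.319  0.027] [[161. 226.]]
unit 0.76 [0.504 0.43  0.024] [[400. 179.]]
lever_pad 0.6 [0.651 0.109 0.1  ] [[357. 217.]]
fence_face 0.97 [ 0.726 -0.019  0.043] [[333. 270.]]
jig 0.83 [ 0.674 -0.032  0.013] [[316. 267.]]
jig 0.44 [ 0.727 -0.019  0.043] [[333. 270.]]
interface 0.67 [ 0.68  -0.401  0.031] [[178. 326.]]
mug 0.68 [0.642 0.237 0.06 ] [[388. 212.]]
driver 0.78 [ 0.689 -0.223  0.02 ] [[252. 299.]]
tray 0.19 [ 0.599 -0.061  0.037] [[290. 247.]]
top [ 0.366794   -0.02327303  1.23164965] [ 1.33657658e-01 -8.79697884e-04 -9.91027173e-01]
unit 0.86 [0.494 0.441 0.018] [[118. 220.]]
unit 0.7 [ 0.326 -0.313  0.024] [[370. 276.]]
unit 0.7 [ 0.474 -0.505  0.02 ] [[431. 226.]]
lever_pad 0.53 [0.624 0.122 0.095] [[220. 172.]]
fence_face 0.95 [ 0.716 -0.013  0.04 ] [[268. 146.]]
jig 0.91 [0.629 0.007 0.013] [[262. 176.]]
jig 0.25 [0.622 0.121 0.104] [[220. 172.]]
interface 0.56 [ 0.667 -0.391  0.032] [[392. 163.]]
mug 0.95 [0.641 0.261 0.04 ] [[176. 171.]]
mug 0.57 [ 0.722 -0.016  0.038] [[269. 144.]]
driver 0.76 [ 0.685 -0.214  0.022] [[334. 157.]]
tray 0.92 [0.481 0.22  0.005] [[191. 225.]]
0.9
```

View pics/scene0.png

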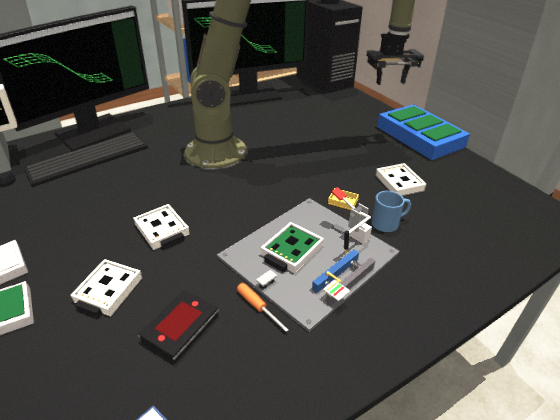

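View pics/top0.png

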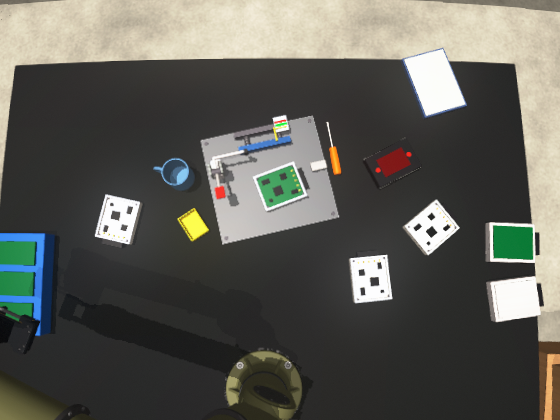

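```bash
python3 - <<'E'
import cv2
a=cv2.imread('pics/top0.png')[110:260,180:370]; b=cv2.imread('pics/scene0.png')[170:340,220:420]
cv2.imwrite('pics/tc.png',cv2.resize(a,None,fx=4,fy=4,interpolation=2)); cv2.imwrite('pics/sc.png',cv2.resize(b,None,fx=3.5,fy=3.5,interpolation=2))
E
```

```text
(no output)
```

View pics/tc.png

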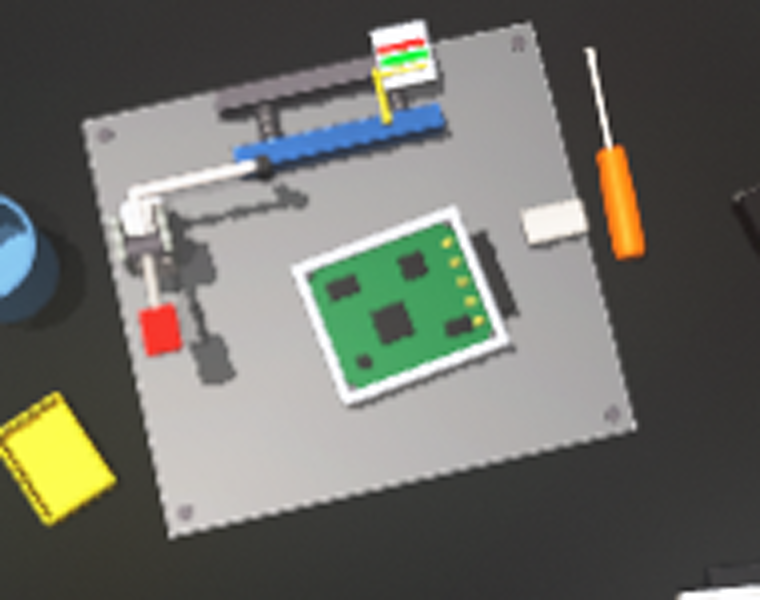

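View pics/sc.png

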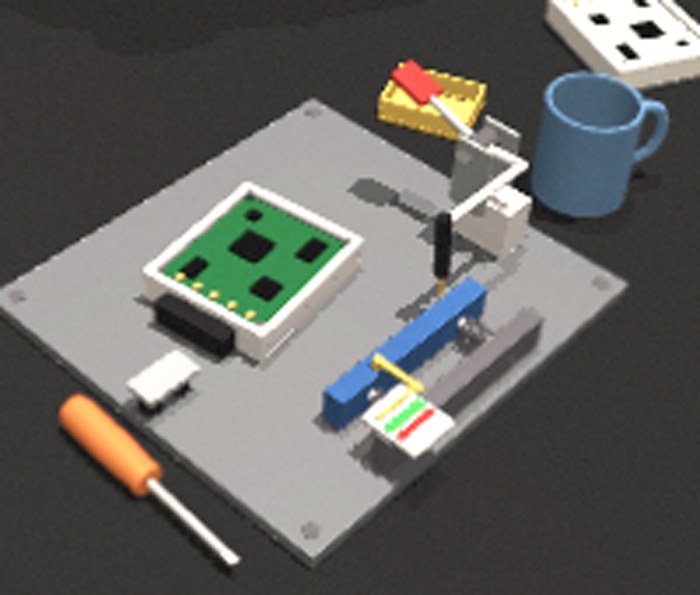

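The unit is the green board at top (280,187) / scene (292,246). The white look-alikes are at top (118,220), (370,278) and (431,226), and there are two off to the right at (512,243) and (514,299). The red pad is at top (220,192).

```bash
python3 - <<'E'
from h import *
from scipy.optimize import least_squares
f=lambda L:np.array(L,float)/4+[180-.375,110-.375]
c=f([(82,122),(533,25),(635,428),(168,535)])
J=np.array([(185,190),(185,-170),(-145,-170),(-145,190)])/1000
def fit(X,M):
    mx,mm=X.mean(0),M.mean(0); a=X-mx;b=M-mm
    th=np.arctan2((b[:,0]*a[:,1]-b[:,1]*a[:,0]).sum(),(b*a).sum()); Rm=np.array([[np.cos(th),-np.sin(th)],[np.sin(th),np.cos(th)]])
    t=mx-Rm@mm; return th,t,(X-(M@Rm.T+t))
X=at_z('top',c,.012)[:,:2]; th,t,e=fit(X,J); print('jig',th,t,(e*1000).round(1).tolist())
U=at_z('top',f([(293,268),(457,208),(512,345),(348,403)]),.040)[:,:2]
tu,ut,e=fit(U,np.array([(55,65),(55,-65),(-55,-65),(-55,65)])/1000); print('unit',tu,ut,(e*1000).round(1).tolist())
Rm=np.array([[np.cos(th),-np.sin(th)],[np.sin(th),np.cos(th)]])
print('unit in jig',(ut-t)@Rm,tu-th)
# scene jig corners
g=lambda L:np.array(L,float)/3.5+[220-.36,170-.36]
Xs=at_z('scene',g([(628,286),(313,562),(2,291),(315,99)]),.012)[:,:2]; t2,tt,e=fit(Xs,J); print('scene jig',t2,tt,(e*1000).round(1).tolist())
# pad ray at heights (lever 0..0.1 -> angle 25..19deg)
p=f([(161,330)])
for a in [0,.1,.7]:
    an=np.radians(25)-a; x=.055-.07*np.cos(an); z=.092+.07*np.sin(an)+.004
    w=Rm@[x,.155]+t; print(a,'pad',w,z,proj('top',[*w,z]), proj('scene',[*w,z]))
print('red obs top',p)
im=cv2.imread('pics/scene0.png')[170:340,220:420]
for n in['top','scene']:
    im=cv2.imread(f'pics/{n}0.png').astype(int); m=(im[...,2]>150)&(im[...,1]<70)&(im[...,0]<70); 
    k,l,s,ce=cv2.connectedComponentsWithStats(m.astype(np.uint8)); print(n,[(ce[i].round(1).tolist(),s[i,4]) for i in range(1,k) if s[i,4]>15])
for n,v in dict(pushstart=(-.1,0),).items(): print(n,Rm@v+t)
E
```

```text
jig 0.2198336455634055 [ 0.60635512 -0.02807905] [[-1.3, -0.5], [-2.5, -0.2], [2.3, 0.6], [1.5, 0.0]]
unit 0.35799066438127986 [ 0.59309444 -0.04972677] [[-0.1, 1.3], [-0.1, 0.4], [-1.2, -0.6], [1.5, -1.0]]
unit in jig [-0.01766221 -0.01823502] 0.13815701881787434
scene jig 0.21521012130228032 [ 0.60601631 -0.02790085] [[-1.9, -3.1], [1.8, -1.3], [0.8, 7.5], [-0.8, -3.1]]
0 pad [0.5643163  0.12134986] 0.12558327832184896 [[218.86225429 190.69030258]] [[340.83253744 191.33915583]]
0.1 pad [0.5617433  0.12077493] 0.11910189894887421 [[219.35394171 192.01523663]] [[339.85070507 192.85805315]]
0.7 pad [0.56027663 0.12044721] 0.07775637384441052 [[221.28325253 195.0001479 ]] [[337.99766859 204.64492404]]
red obs top [[219.875 192.125]]
top [([408.2, 153.8], np.int32(19)), ([377.6, 169.8], np.int32(19)), ([219.9, 192.2], np.int32(82))]
scene []
pushstart [ 0.50876175 -0.04988578]
```

Request:
arm_command(motion=[[[-30,-21,0],[0,0,0],1],[[-30,-21,0],[0,0,0],1],[[-30,-21,0],[0,0,0],1],[[-30,-21,0],[0,0,0],1],[[-30,-21,0],[0,0,0],1],[[-30,-21,0],[0,0,0],1],[[-30,-21,0],[0,0,0],1],[[-30,-21,0],[0,0,0],1]], force=20)

```text
time: 1.57
position: [0.3919, 0.3686, 0.2369]
tool_rot: [0.548, 3.093, 0.001]
ft_force: [1.0, 0.9, 0.5]
grip_width: 0.477
```

```bash
cat >> h.py <<'E'
JT=.218; JO=np.array([.606,-.028])
JR=np.array([[np.cos(JT),-np.sin(JT)],[np.sin(JT),np.cos(JT)]])
def goto(jx,jy,z,yaw=0.,tilt0=True):
    """print shift in tool axes & turn to reach jig-frame pose, tool x=-jig x"""
    st=ctrl.get_state(); p=np.array(st['position']); Rt=R.from_rotvec(st['tool_rot'])
    w=np.r_[JR@[jx,jy]+JO,z]; a=JT+yaw
    Rg=R.from_matrix(np.array([[-np.cos(a),-np.sin(a),0],[-np.sin(a),np.cos(a),0],[0,0,-1]]).T if False else np.c_[[-np.cos(a),-np.sin(a),0],[-np.sin(a),np.cos(a),0],[0,0,-1.]])
    print('t',round(st['time'],2),'pos',p.round(4),'jig',((p[:2]-JO)@JR).round(4),'F',np.round(st['ft_force'],1),'Fjig',(np.array(st['ft_force'])[:2]@JR).round(1),'grip',round(st['grip_width'],3))
    print('shift if no turn',(Rt.inv().apply(w-p)*1000).round(1),'turn deg',np.degrees((Rt.inv()*Rg).as_rotvec()).round(2),'shift after turn',(Rg.inv().apply(w-p)*1000).round(1))
    print('q',np.round(st['joint_positions'],2))
E
python3 -c "
from h import *
goto(-.012,.155,.17)"
```

```text
t 1.57 pos [0.3919 0.3686 0.2369] jig [-0.1233  0.4335] F [1.  0.9 0.5] Fjig [1.2 0.7] grip 0.477
shift if no turn [-243.8 -174.8   66.8] turn deg [ 4.000e-02  3.000e-02 -3.258e+01] shift after turn [-111.3 -278.5   66.9]
q [-0.9   0.08  0.1   1.73 -0.01  1.33  0.42]
```

Request:
arm_command(motion=[[[-30.5,-22,0],[0,0,0],1],[[-30.5,-22,0],[0,0,0],1],[[-30.5,-22,0],[0,0,0],1],[[-30.5,-22,0],[0,0,0],1],[[-30.5,-22,0],[0,0,0],1],[[-30.5,-22,0],[0,0,0],1],[[-30.5,-22,0],[0,0,0],1],[[-30.5,-22,0],[0,0,0],1]])

```text
time: 2.23
position: [0.5605, 0.1194, 0.237]
tool_rot: [0.548, 3.093, 0.001]
ft_force: [0.8, 0.6, -0.5]
grip_width: 0.008
```

Request:
arm_command(motion=[[[0,0,12],[0,0,-6.5],1],[[0,0,12],[0,0,-6.5],1],[[0,0,12],[0,0,-6.5],1],[[0,0,12],[0,0,-6.5],1],[[0,0,12],[0,0,-6.5],1],[[0,0,0],[0,0,0],1]])

```text
time: 2.73
position: [0.5582, 0.1207, 0.1741]
tool_rot: [0.343, -3.119, 0.001]
ft_force: [-0.2, -0.1, 0.3]
grip_width: 0.006
```

```bash
python3 -c "
from h import *
goto(-.012,.155,.135)
st=ctrl.get_state()
for n in ['wrist','scene']:
    im,d=optics.get_image(n); 
    cv2.imwrite('pics/%s1.png'%n,im)
print(optics.camera_model('wrist')['mount'])
an=np.radians(20);w=JR@[.055-.07*np.cos(an),.155]+JO; print(proj('wrist',[*w,.12],pose('wrist',st)))
"
```

```text
t 2.73 pos [0.5582 0.1207 0.1741] jig [-0.0145  0.1555] F [-0.2 -0.1  0.3] Fjig [-0.2 -0.1] grip 0.006
shift if no turn [-2.7 -0.5 39.1] turn deg [-0.02 -0.24  0.07] shift after turn [-2.5 -0.5 39.1]
q [-0.53  0.2   0.3   1.74 -0.06  1.22  1.58]
[[ 7.83624478e-05 -9.55961695e-01 -2.93491452e-01  8.06113913e-02]
 [ 9.99999997e-01  7.65316368e-05  1.77215874e-05  1.01258281e-03]
 [ 5.52022251e-06 -2.93491453e-01  9.55961698e-01 -1.48227123e-01]
 [ 0.00000000e+00  0.00000000e+00  0.00000000e+00  1.00000000e+00]]
[[272.03353687 239.4791848 ]]
```

View pics/wrist1.png

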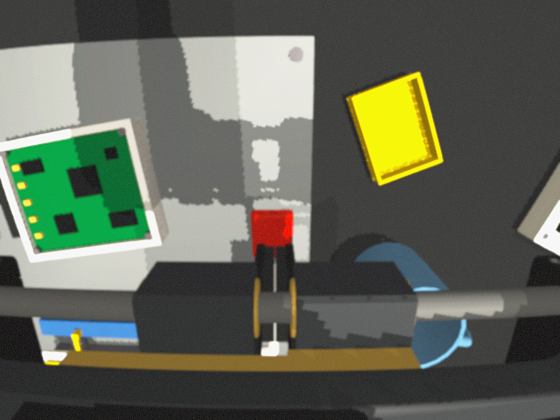

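View pics/scene1.png

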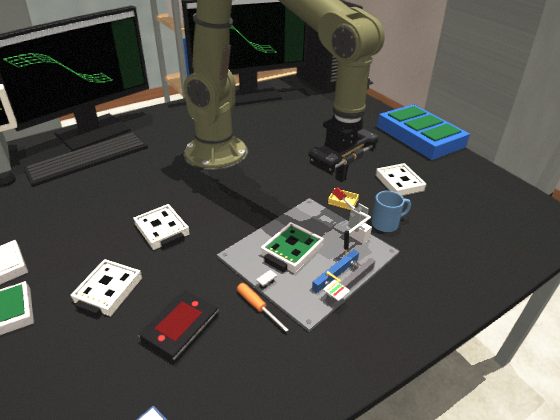

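The pad shows under the finger tips in the wrist view at (272,230), within a few mm of the prediction (272,239), so I go down now.

Request:
arm_command(motion=[[[0,0,12],[0,0,0],1],[[0,0,12],[0,0,0],1],[[0,0,8],[0,0,0],1],[[0,0,7],[0,0,0],1],[[0,0,7],[0,0,0],1],[[0,0,7],[0,0,0],1],[[0,0,7],[0,0,0],1],[[0,0,7],[0,0,0],1]])

```text
time: 3.5
position: [0.5596, 0.121, 0.109]
tool_rot: [0.339, -3.123, -0.0]
ft_force: [-2.2, -0.5, 3.7]
grip_width: 0.008
```

Request:
arm_command(motion=[[[0,0,5],[0,0,0],1],[[0,0,4],[0,0,0],1],[[0,0,3],[0,0,0],1],[[0,0,0],[0,0,0],1]])

```text
time: 3.83
position: [0.5599, 0.1211, 0.0971]
tool_rot: [-0.339, 3.123, -0.0]
ft_force: [0.5, -0.1, 0.5]
grip_width: 0.003
```

Request:
arm_command(motion=[[[0,0,2],[0,0,0],1],[[0,0,2],[0,0,0],1],[[0,0,2],[0,0,0],1],[[0,0,0],[0,0,0],1]])

```text
time: 4.17
position: [0.5605, 0.1212, 0.0947]
tool_rot: [-0.339, 3.122, 0.002]
ft_force: [-5.6, -1.8, 17.0]
grip_width: 0.007
```

```bash
python3 -c "
from h import *
goto(-.014,.155,.09)
im,d=optics.get_image('scene'); cv2.imwrite('pics/s2.png',cv2.resize(im[150:340,220:440],None,fx=3,fy=3,interpolation=2))
"
```

```text
t 4.17 pos [0.5605 0.1212 0.0947] jig [-0.0121  0.1555] F [-5.6 -1.8 17. ] Fjig [-5.8 -0.6] grip 0.007
shift if no turn [ 1.9 -0.5  4.7] turn deg [ 0.05  0.1  -0.1 ] shift after turn [ 1.9 -0.5  4.7]
q [-0.52  0.27  0.3   1.82 -0.09  1.06  1.6 ]
```

View pics/s2.png

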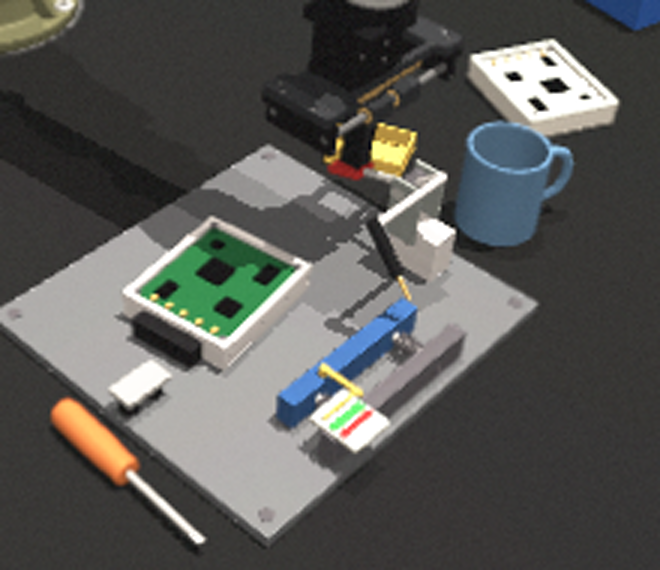

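The 17 N reading at tip height 81 mm means the lever is on its stop, and the probe has swung up (crop (390,260)). Next I lift, open and go behind the unit.

Request:
arm_command(motion=[[[0,0,-15],[0,0,0],1],[[0,0,-30],[0,0,0],1],[[20.5,-34.5,0],[0,0,0],0],[[20.5,-34.5,0],[0,0,0],0],[[20.5,-34.5,0],[0,0,0],0],[[20.5,-34.5,0],[0,0,0],0],[[20.5,-34.5,0],[0,0,0],0],[[0,0,0],[0,0,0],0]])

```text
time: 4.88
position: [0.4937, -0.0785, 0.1366]
tool_rot: [0.321, -3.124, 0.005]
ft_force: [0.0, -0.5, 0.6]
grip_width: 0.374
```

```bash
python3 -c "
from h import *
goto(-.115,-.018,.033)
im,d=optics.get_image('scene'); cv2.imwrite('pics/s3.png',cv2.resize(im[150:340,220:440],None,fx=3,fy=3,interpolation=2))
im,d=optics.get_image('top'); cv2.imwrite('pics/t3.png',cv2.resize(im[110:260,180:370],None,fx=4,fy=4,interpolation=2))
"
```

```text
t 4.88 pos [ 0.4937 -0.0785  0.1366] jig [-0.1206 -0.025 ] F [ 0.  -0.5  0.6] Fjig [-0.1 -0.5] grip 0.374
shift if no turn [ -5.7   7.4 103.6] turn deg [-0.16 -0.1  -0.74] shift after turn [ -5.6   7.  103.6]
q [-0.32  0.08  0.45  1.96 -0.03  1.12  1.91]
```

View pics/s3.png

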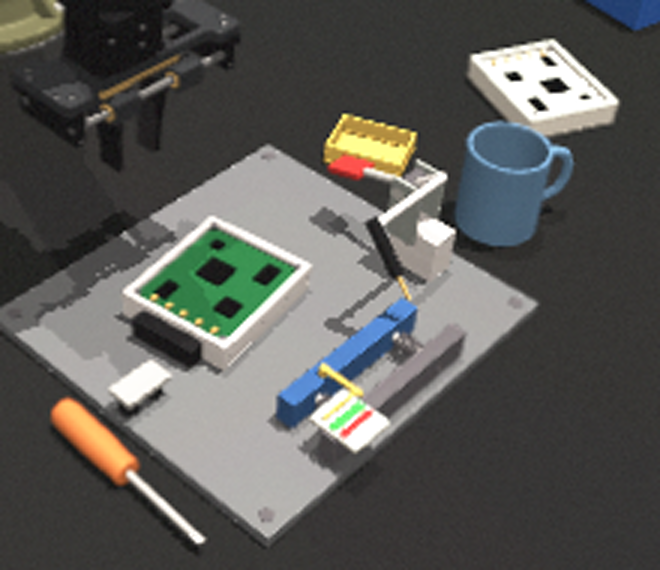

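View pics/t3.png

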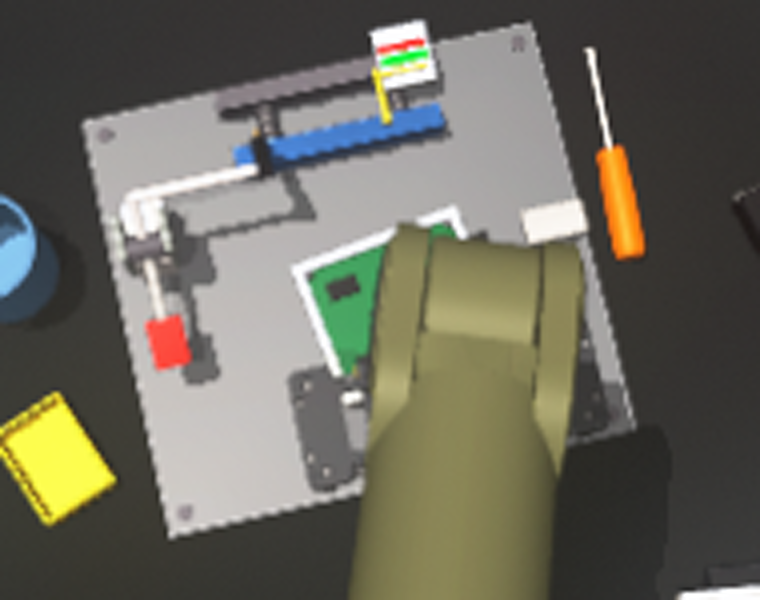

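The lever stayed down: red pad at top (222,195.5) against the predicted (221.3,195.0) at 0.70 rad. The unit is undisturbed, so I go down behind it.

Request:
arm_command(motion=[[[0,7,0],[0,0,-0.7],0],[[-4,0,15],[0,0,0],0],[[0,0,20],[0,0,0],0],[[0,0,20],[0,0,0],0],[[0,0,20],[0,0,0],0],[[0,0,15],[0,0,0],0],[[0,0,13],[0,0,0],0],[[0,0,0],[0,0,0],0]])

```text
time: 5.65
position: [0.4971, -0.0589, 0.0307]
tool_rot: [0.365, -3.115, -0.002]
ft_force: [-1.8, 0.1, -0.3]
grip_width: 0.985
```

```bash
python3 -c "
from h import *
goto(-.0,-.018,.033)
im,d=optics.get_image('wrist'); cv2.imwrite('pics/w4.png',im)
"
```

```text
t 5.65 pos [ 0.4971 -0.0589  0.0307] jig [-0.113  -0.0066] F [-1.8  0.1 -0.3] Fjig [-1.8  0.5] grip 0.985
shift if no turn [-112.8  -13.1   -2.9] turn deg [ 0.09 -0.3   0.86] shift after turn [-113.   -11.4   -2.3]
q [-0.32  0.23  0.42  2.04 -0.12  0.9   1.97]
```

View pics/w4.png

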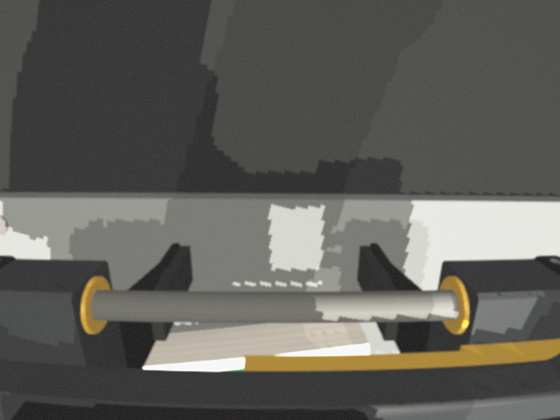

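Request:
arm_command(motion=[[[0,-6,-1],[0,0,0.4],0],[[0,-5,-1],[0,0,0.4],0],[[-5,0,0],[0,0,0],0],[[-6,0,0],[0,0,0],0],[[-6,0,0],[0,0,0],0],[[-6,0,0],[0,0,0],0],[[-6,0,0],[0,0,0],0],[[-6,0,0],[0,0,0],0]])

```text
time: 6.37
position: [0.5359, -0.0645, 0.0353]
tool_rot: [0.338, -3.122, -0.001]
ft_force: [-1.1, -0.0, 0.3]
grip_width: 1.0
```

```bash
python3 -c "
from h import *
goto(-.0,-.018,.033)
im,d=optics.get_image('scene'); cv2.imwrite('pics/s5.png',cv2.resize(im[150:340,220:440],None,fx=3,fy=3,interpolation=2))
"
```

```text
t 6.37 pos [ 0.5359 -0.0645  0.0353] jig [-0.0763 -0.0204] F [-1.1 -0.   0.3] Fjig [-1.1  0.2] grip 1.0
shift if no turn [-76.3   2.6   2.2] turn deg [ 0.03 -0.06 -0.15] shift after turn [-76.3   2.4   2.3]
q [-0.3   0.3   0.42  1.95 -0.15  0.93  1.98]
```

View pics/s5.png

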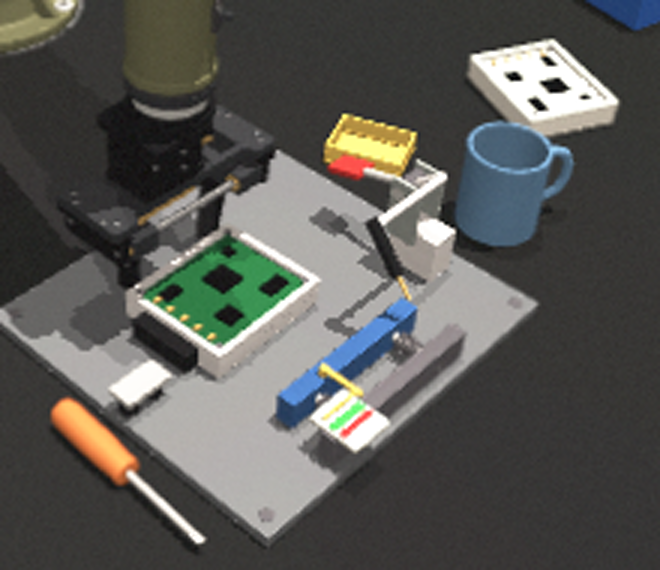

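Request:
arm_command(motion=[[[-6,0,1],[0,0,0],0],[[-6,0,1],[0,0,0],0],[[-6,0,0],[0,0,0],0],[[-6,0,0],[0,0,0],0],[[-6,0,0],[0,0,0],0],[[-6,0,0],[0,0,0],0],[[-6,0,0],[0,0,0],0],[[0,0,0],[0,0,0],0]])

```text
time: 7.08
position: [0.5786, -0.0554, 0.0338]
tool_rot: [-0.338, 3.121, -0.0]
ft_force: [0.4, 0.4, -0.1]
grip_width: 1.0
```

```bash
cat > look.py <<'E'
from h import *
import sys
n=sys.argv[1]
goto(-.0,-.018,.033)
im,d=optics.get_image('scene'); cv2.imwrite(f'pics/s{n}.png',cv2.resize(im[190:320,240:400],None,fx=4.5,fy=4.5,interpolation=2))
im,d=optics.get_image('top'); cv2.imwrite(f'pics/t{n}.png',cv2.resize(im[105:235,190:350],None,fx=4.5,fy=4.5,interpolation=2)); cv2.imwrite('last_top.png',im)
E
python3 look.py 6
```

```text
t 7.08 pos [ 0.5786 -0.0554  0.0338] jig [-0.0327 -0.0209] F [ 0.4  0.4 -0.1] Fjig [0.4 0.3] grip 1.0
shift if no turn [-32.7   2.9   0.9] turn deg [-0.03  0.12 -0.15] shift after turn [-32.7   2.9   0.8]
q [-0.29  0.38  0.41  1.85 -0.18  0.95  1.98]
```

View pics/s6.png

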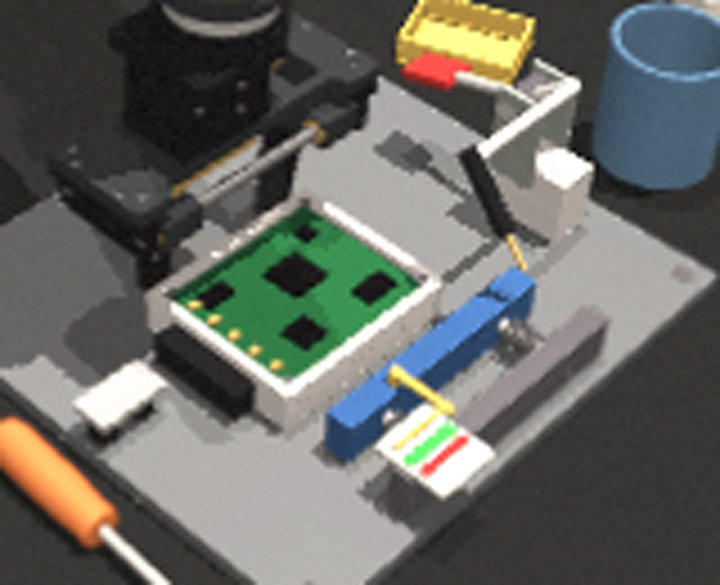

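View pics/t6.png

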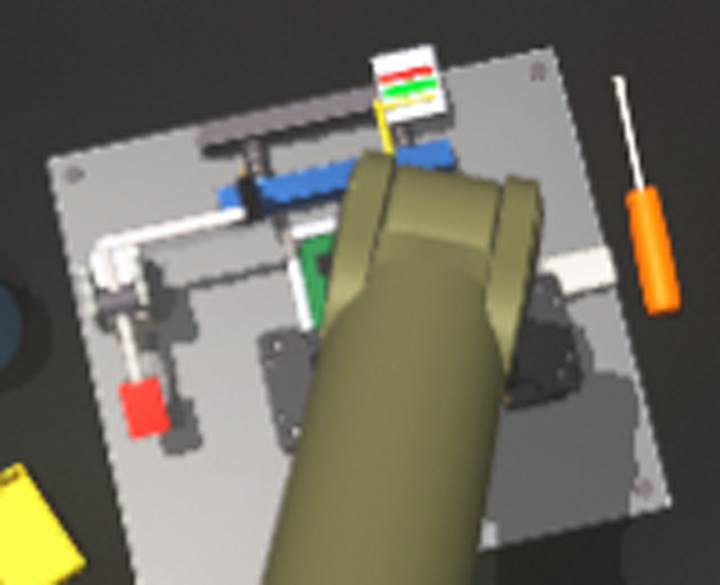

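The unit is square to the fence with a gap left. The cursor is at zero (top crop (405,100)), short of the green.

Request:
arm_command(motion=[[[-4,0,0],[0,0,0],0],[[-4,0,0],[0,0,0],0],[[-4,0,0],[0,0,0],0],[[-4,0,0],[0,0,0],0],[[-3,0,0],[0,0,0],0],[[-2,0,0],[0,0,0],0],[[-2,0,0],[0,0,0],0],[[0,0,0],[0,0,0],0]])

```text
time: 7.85
position: [0.5995, -0.051, 0.0335]
tool_rot: [-0.337, 3.123, -0.0]
ft_force: [-1.0, -0.5, 0.0]
grip_width: 1.0
```

```bash
python3 look.py 7
```

```text
t 7.85 pos [ 0.5995 -0.051   0.0335] jig [-0.0114 -0.0211] F [-1.  -0.5  0. ] Fjig [-1.1 -0.2] grip 1.0
shift if no turn [-11.3   3.1   0.5] turn deg [-0.    0.   -0.18] shift after turn [-11.4   3.1   0.5]
q [-0.29  0.42  0.4   1.8  -0.19  0.97  1.97]
```

View pics/s7.png

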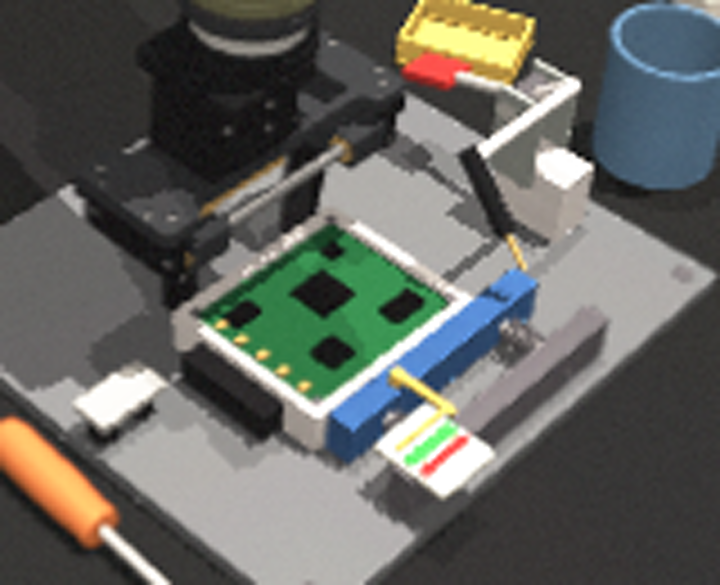

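The unit is just at the fence and lies parallel to it. I push 8 mm on, slowly.

Request:
arm_command(motion=[[[-1.5,0,0],[0,0,0],0],[[-1.5,0,0],[0,0,0],0],[[-1.5,0,0],[0,0,0],0],[[-1.5,0,0],[0,0,0],0],[[-1,0,0],[0,0,0],0],[[-1,0,0],[0,0,0],0],[[0,0,0],[0,0,0],0],[[0,0,0],[0,0,0],0]])

```text
time: 8.62
position: [0.6049, -0.0499, 0.0331]
tool_rot: [0.337, -3.119, -0.0]
ft_force: [-6.8, -1.2, 3.3]
grip_width: 1.001
```

```bash
python3 look.py 8
```

```text
t 8.62 pos [ 0.6049 -0.0499  0.0331] jig [-0.0058 -0.0212] F [-6.8 -1.2  3.3] Fjig [-6.9  0.3] grip 1.001
shift if no turn [-5.8  3.2  0. ] turn deg [ 0.04 -0.26 -0.17] shift after turn [-5.8  3.2  0.1]
q [-0.29  0.43  0.4   1.78 -0.19  0.98  1.97]
```

View pics/s8.png

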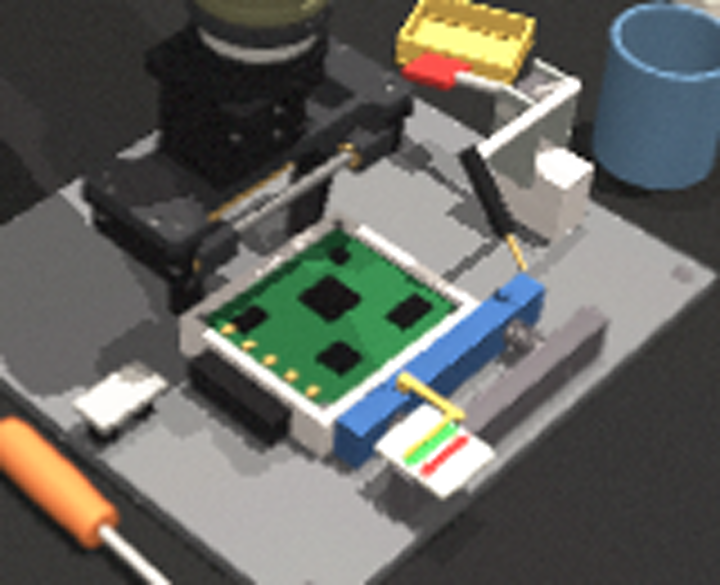

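View pics/t8.png

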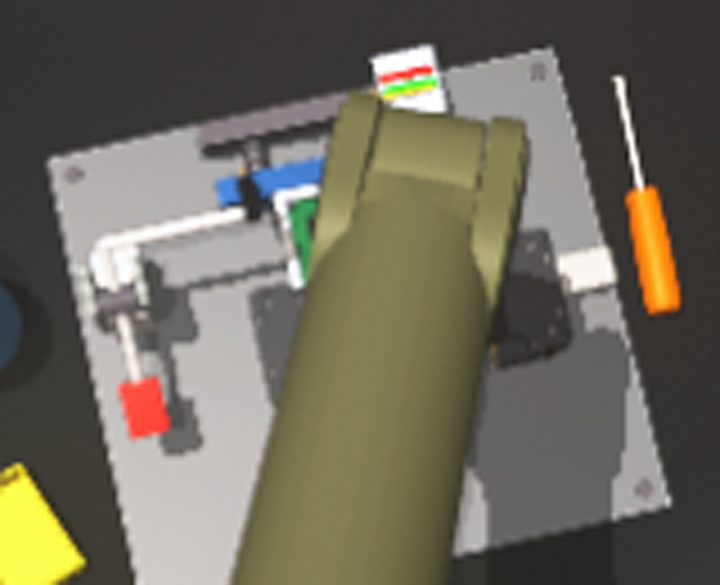

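The cursor is at the green's lower edge (top crop (410,96)). It needs about 4.5 mm more.

Request:
arm_command(motion=[[[-1,0,0],[0,0,0],0],[[-1,0,0],[0,0,0],0],[[-1,0,0],[0,0,0],0],[[-1,0,0],[0,0,0],0],[[-1,0,0],[0,0,0],0],[[0,0,0],[0,0,0],0],[[0,0,0],[0,0,0],0],[[0,0,0],[0,0,0],0]])

```text
time: 9.38
position: [0.6083, -0.0493, 0.0328]
tool_rot: [0.337, -3.116, -0.001]
ft_force: [-11.2, -1.7, 4.9]
grip_width: 1.005
```

```bash
cat >look2.py <<'E'
from h import *
import sys
n=sys.argv[1]
goto(-.0,-.018,.033)
for c,(r0,r1,c0,c1) in dict(scene=(265,305,315,365),top=(110,150,250,300)).items():
    im,d=optics.get_image(c); cv2.imwrite(f'pics/{c}z{n}.png',cv2.resize(im[r0:r1,c0:c1],None,fx=12,fy=12,interpolation=2))
    cv2.imwrite(f'full_{c}_{n}.png',im)
    # fence d from projected cursor for reference
    for dd in [0,.006,.01,.014,.02]:
        q=[np.r_[JR@[.156+dd,y]+JO,.05] for y in(-.05,-.07)]; print(c,dd,((proj(c,q)-[c0,r0])*12).round(0).tolist())
E
python3 look.py 9; python3 look2.py 9
```

```text
t 9.38 pos [ 0.6083 -0.0493  0.0328] jig [-0.0023 -0.0213] F [-11.2  -1.7   4.9] Fjig [-11.3   0.7] grip 1.005
shift if no turn [-2.3  3.3 -0.2] turn deg [ 0.07 -0.45 -0.16] shift after turn [-2.3  3.3 -0.2]
q [-0.29  0.44  0.4   1.77 -0.2   0.98  1.97]
t 9.48 pos [ 0.6083 -0.0493  0.0327] jig [-0.0024 -0.0213] F [-10.1  -2.6   5.2] Fjig [-10.4  -0.3] grip 1.005
shift if no turn [-2.4  3.3 -0.3] turn deg [ 0.07 -0.45 -0.16] shift after turn [-2.4  3.3 -0.3]
q [-0.29  0.44  0.4   1.77 -0.2   0.98  1.97]
scene 0 [[253.0, 211.0], [186.0, 265.0]]
scene 0.006 [[276.0, 227.0], [209.0, 282.0]]
scene 0.01 [[292.0, 239.0], [225.0, 293.0]]
scene 0.014 [[308.0, 250.0], [241.0, 305.0]]
scene 0.02 [[332.0, 267.0], [265.0, 322.0]]
top 0 [[333.0, 215.0], [411.0, 199.0]]
top 0.006 [[328.0, 193.0], [405.0, 176.0]]
top 0.01 [[324.0, 178.0], [402.0, 162.0]]
top 0.014 [[321.0, 163.0], [398.0, 147.0]]
top 0.02 [[315.0, 141.0], [393.0, 125.0]]
```

View pics/s9.png

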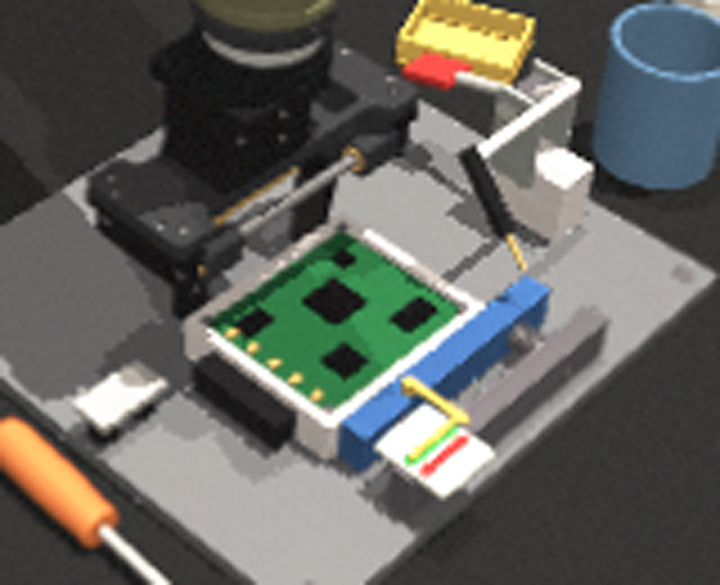

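View pics/scenez9.png

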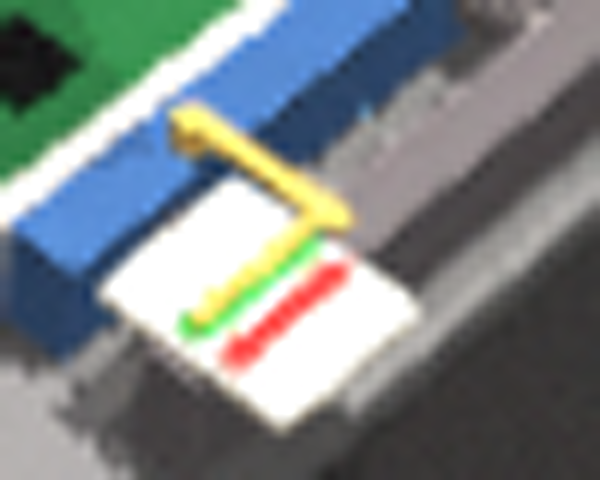

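View pics/topz9.png

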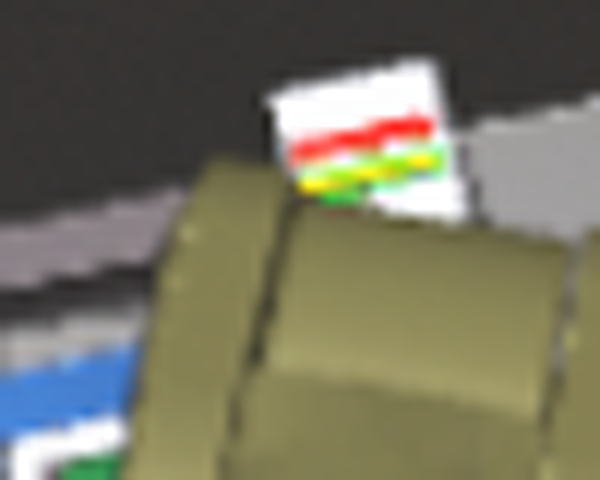

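In the top view the cursor lies mid-green, with green on both sides. I'll measure its shift from the first picture numerically as a cross-check.

```bash
python3 - <<'E'
from h import *
# ECC: fit the fence displacement: yellow+blue mask registration, initial vs now (saved pictures)
a=cv2.imread('pics/scene0.png'); b=cv2.imread('full_scene_9.png')
u=proj('scene',[[*(JR@[.156,-.05]+JO),.05],[*(JR@[.166,-.05]+JO),.05]]); s=(u[1]-u[0])/10; print('px/mm',s)
def ex(im): 
    f=im.astype(np.float32); return np.clip(np.minimum(f[...,2],f[...,1])-f[...,0]-10,0,None), np.clip(f[...,0]-f[...,2]-20,0,None)
for k,n,(r0,r1,c0,c1) in ((0,'yellow arm',(270,284,326,346)),(1,'blue bar',(248,296,308,366))):
    A=ex(a)[k]; B=ex(b)[k]; best=[]
    A8=A[r0:r1,c0:c1]
    for d in np.arange(0,16.01,.5):
        M=np.float32([[1,0,-s[0]*d],[0,1,-s[1]*d]]); W=cv2.warpAffine(B,M,(560,420))[r0:r1,c0:c1]
        best.append((float(np.abs(W-A8).sum()),d))
    print(n,sorted(best)[:4])
E
```

```text
px/mm [0.32776634 0.23118758]
yellow arm [(960.74609375, np.float64(9.0)), (1009.296875, np.float64(9.5)), (1116.673828125, np.float64(8.5)), (1252.8984375, np.float64(10.0))]
blue bar [(5980.5390625, np.float64(9.0)), (6353.296875, np.float64(9.5)), (6931.9345703125, np.float64(8.5)), (7739.08203125, np.float64(10.0))]
```

Both measures give about 9.2 mm, mid-band, and the unit is flush. I hold for a moment to check it's steady, then hand in.

Request:
arm_command(motion=[[[0,0,0],[0,0,0],0],[[0,0,0],[0,0,0],0],[[0,0,0],[0,0,0],0],[[0,0,0],[0,0,0],0],[[0,0,0],[0,0,0],0],[[0,0,0],[0,0,0],0]])

```text
time: 10.08
position: [0.6083, -0.0493, 0.0327]
tool_rot: [0.337, -3.116, -0.0]
ft_force: [-9.5, -2.1, 5.5]
grip_width: 0.997
```

```bash
python3 -c "
from h import *
goto(0,-.018,.033); print(ctrl.close_job())"
```

```text
t 10.08 pos [ 0.6083 -0.0493  0.0327] jig [-0.0023 -0.0213] F [-9.5 -2.1  5.5] Fjig [-9.7  0. ] grip 0.997
shift if no turn [-2.3  3.3 -0.3] turn deg [ 0.07 -0.44 -0.16] shift after turn [-2.3  3.3 -0.3]
q [-0.29  0.44  0.4   1.77 -0.2   0.98  1.97]
the job is handed in; nothing more can be done
None
```

The job is handed in at 10.1 s with the arm still pushing: the lever is fully down, the unit is flush against the fence, and the cursor is in the green band.

- **Lever:** I pressed the red pad down to its stop, where the force rose to 17 N. A later top view put the pad within 1 pixel of its predicted fully-down position, and the probe was up.
- **Unit:** I then pushed it with the two spread finger tips, which squared it, and drove it against the fence. The last pictures show no gap at the fence.
- **Fence:** It has moved about 9 mm (green is 6 to 14 mm), by the image shift of both the cursor and the blue bar since the first picture. It never came near the end stop.
- **Push:** The force along the push was about 10 N and the arm's position did not change over the last 0.7 s before hand-in.

The cameras disagreed slightly because the cursor sits above the scale. The top view shows it mid-green, while the scene view shows it towards the near edge of green. Two rougher estimates gave 11 mm (scene projection) and about 11 mm (force, assuming 1.5 N of friction), which are also inside the band.

I touched nothing else on the bench, and nothing else looked moved in the pictures.

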